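# Press a brush handle home in the ferrule setting station and hold it

### The job

Push the open loading drawer of the setting station fully home until its detent seats. Then lay the thick wooden brush handle flat in the drawer's guides with its broad metal-capped head towards the sprung plunger, slide it gently along against the plunger until the head meets the hard steel stop, and finish while still holding it pressed firmly there with the gripper, drawer still home. Do not ram the stop, and leave the other things on the bench where they are.

Things in the scene. Friction and masses are not known exactly. Their poses are not given: they have to be found in the camera images.
- station: Low fixed setting station with a loading drawer. Origin: on the bench under the middle of the drawer bed when home. +x: the way the drawer goes home (away from the robot); y runs along the guides, the plunger stands at the -y end and handles are pressed towards -y; z up. Rear wall at x = +90 mm, 52 mm high; side rails at y = +-103 to +-119, 30 mm high; tallest part: the stop, 58 mm.
- drawer (a joint): How far the loading drawer is open, m: 0 fully home, up to 0.10 pulled out (towards the station's -x). It slides with 2.5 N friction; the last 10 mm go over a sprung detent (about 10 N to push), past which it snaps home against its end stop.
- drawer_lip (a point): Middle of the front face of the steel finger lip on the drawer's front panel; moves with the drawer, station's axes. Lip 60 mm long (y), 8 mm high, its middle 48 mm above the bench, 12 mm out from the panel, which is 194 mm long and 14 to 54 mm above the bench. Push it along the station's +x; at home it lies 104 mm in front (-x) of the station's origin.
- drawer_bed (a point): Middle of the flat drawer bed's top, 22 mm above the bench; moves with the drawer, station's axes. Wooden guides, 16 mm high, 10 mm thick, stand either side of its line x = 0: head guides 43 mm apart at y = -76 to -50 mm, tail guides 35 mm apart at y = +38 to +64. Between them the bed is free for fingers from the front panel (x = -80) to the rear wall (+90). Bed edges at y = +-94.
- plunger (a joint): How far the plunger is pressed in, m: 0 at rest; about 0.018 when its tip is flush with the stop face. It pushes back with 2 N at first and about 8.5 N when flush (350 N/m).
- plunger_tip (a point): Middle of the tip of the round brass plunger, 14 mm diameter, axis along the station's y, 35 mm above the bench (13 mm above the bed); at rest it stands 18 mm out of the stop face.
- stop_face (a point): Middle of the hard stop: two fixed steel jaws either side of the plunger (51 mm wide over both, 12 to 58 mm above the bench), facing the station's +y. The point lies on the plunger's axis in the plane of the face, 100 mm in -y from the drawer bed's middle when the drawer is home. Station's axes.
- handle: Thick wooden brush handle blank with an aluminium-capped head, lying flat; 150 mm long (x axis), head to +x, z up, origin on its underside at mid length, 80 to 150 g. Head 36 mm wide, 26 high, x = +34 to +75 mm; waist 22 wide and high, x = -27 to +34 (grip here, across y); tail rounded, 28 wide, 22 high, x = -75 to -27. When set, its x points along the station's -y.
- handle_center (a point): Centre of the handle's waist region at mid length, 13 mm above its underside.
- handle_head (a point): Centre of the head's flat end face, 75 mm from mid length, 13 mm above the underside.
- slim_handle: Another, slim light wooden handle, 18 mm wide, about 150 mm long, 14 mm high; not to be used. Origin under its middle.
- glue_jar: Closed jar, 64 mm diameter, 75 mm high; leave alone. Origin under its centre.
- wax_puck: Round puck, 52 mm diameter, 24 mm high; leave alone. Origin under its centre.
- mallet: Small hammer, 220 mm long, lying; leave alone.
- ferrule: Loose brass ring, 40 mm diameter, 25 mm high; leave alone. Origin under its centre.
- scraper: Spatula-like scraper, 180 mm long, lying; leave alone.

How it is judged:
By the outcome, as a careful person would: the job done as asked, in the order asked, and still so for the second after the job is handed in, while the arm keeps its last pose, push and grip.
It also fails if it takes over 64 s, if anything falls off the work surface, if the arm or the gripper's body presses on something with over 40 N, if the wrist force passes 120 N, or if a joint passes its speed limit or range.

### The arm

A 7-joint arm with a two-finger parallel gripper is mounted at the origin on the work surface. World frame = base frame: x ahead of the robot, y to its left, z up, the work surface at z = 0. Lengths are in m, angles in degrees, forces in N, time in s.
With the tool pointing down it reaches from about 0.375 to 0.925 m from the base axis. Payload 3.1 kg.
Tool frame: the origin (TCP) lies midway between the tips of the shut fingers; the grasp point (between the pads) lies 19 mm behind it; z points along the fingers, y is the direction in which the jaws open and shut (so a half turn about z gives the same grasp; the last joint's range is limited). The gripper opens to 85 mm and grips with 20 to 120 N. Pads are 22 mm wide; open, the fingers measure 114 mm over their backs; the gripper's body (76 mm by 85 mm) begins 54 mm behind the grasp point. The pads swing forward as they close: fully open they stand 13 mm farther back than shut.
Start: joints at [-78.885, 21.939, 2.515, 91.553, -1.026, 66.532, -2.859], TCP at [0.187, 0.623, 0.231] pointing down, gripper open.
Joint ranges: [-149.38, 149.38], [-23.57, 123.04], [-84.95, 90], [0, 143.3], [-89.99, 269.99], [3.08, 112.72], [-163.45, 163.45]. Speed limits (degrees/s): [159.86, 159.86, 180, 180, 180, 180, 180].

### API

Orientations are given as [roll, pitch, yaw] about the fixed x, y, z axes, in that order (R = Rz(yaw) Ry(pitch) Rx(roll)).
In Python, from workcell import env gives the robot as it stands.
- The arm moves only by the tool arm_command, never from a script. Its argument "rows" is a list of rows, each a list of 6 numbers: the shift along the world's x, y, z in cm, then the turn, a rotation vector about the world's x, y, z in rad. In form: [[dx, dy, dz, rx, ry, rz], ...]. A call has exactly 10 rows; each row shifts and turns the commanded pose from where the row before left it; what a row does not reach is not made up. A row lasts 1/8 s, in which the tool goes at most 62.5 mm and 10.7 degrees, less where a joint would pass 70% of its speed; a pose out of reach is approached as far as the arm can. A call is refused whole if a number of a shift passes 6.25 or a number of a turn 0.188, either way. A call with a gripper value outside its range is refused whole. "claw" is the finger opening in cm, from 0 to 8.54, set as the call begins (left out, the last holds). The fingers move at their own pace and stop on an object; "grip_force" is the grip in N (left out, the last holds). Time passes only in rows, so rows that do not move let the fingers close, or fill a call up. It gives the time, the measured TCP pose, the force and the opening at its end, in the units of the state.
- env.sense(): the state, without advancing time (a new reading comes with each control period).
- env.snapshot(name): name is "scene" or "side" or "wrist"; returns a dict with "img" (400x640x3 uint8, blue, green, red), "range_z" (400x640 float32, m along the optical axis (not along the pixel's ray), 0 where there is no reading), "fx", "fy", "cx", "cy" (pixels), "R" (3x3) and "t" (3): a world point X has camera coordinates R X + t. Camera axes: x right, y down, z forward; pixel columns grow to the right and rows downward; lengths in m; the calibration is good to about 2 mm. The wrist camera is an equidistant fisheye: a pixel r from the principal point sees the ray r / f radians off the axis. A picture is of the moment at which its call begins.
- env.hand_in(): hands the job in, once; it reports no verdict.
Trained networks look in a picture, given as the dict that the camera call returned (one of the last four; its "shot" number tells which), for a name from the list of things; names that differ only in an ending like _2 or _b are one class to them, and where a whole thing is asked for, a point or a joint stands for the part that bears it (a point fixed in the world has none). Each returns a list of dicts, best first, with "conf" (0 to 1); they miss things now and then, are a little off and sometimes report something else, mostly with a low value. They report only what shows in the picture. A call takes as long as a camera call.
- env.find_in(picture, label): "location" ([x, y, z] in m, in world coordinates, good to about 4 mm: the middle of the surface that is visible of it).
- env.trace(picture, label): "region" (400x640 bool, what is visible of it).
- env.pinpoint(picture, label): "location" ([x, y, z] in m, in world coordinates, good to about 4 mm: a listed point, or the origin of a listed thing).
The state is a dict: "time": time; "joint_pos": joint angles; "qd": joint speeds; "tau": joint torques, N m; "ee_pos": TCP position; "orientation": TCP orientation; "force": force on the tool from outside, world axes, zero at the start; "wrist_torque": the same for the moment, N m; "gripper_width": finger opening in m.
Only numpy, scipy, OpenCV 4.12 (cv2) and the standard library are available. Lean on these libraries where they do the work, as an engineer would, in place of code of your own. Each camera call takes 0.05 s, during which the arm holds its last target. There are 200 camera calls.

## Working session

There is one attempt and no reset: what is moved stays moved. The work goes in short steps, Python scripts to look and compute and a tool call to move; the robot and the scene stay as the last step left them, time stands still between calls to the robot, and variables do not carry over. Pictures are saved under pics/ and viewed, about 8 in all and at most 12, crops included, and the job is handed in when it is done.

Besides the shell and the picture viewer there is one more tool, called after ">>>" by a JSON object that holds its "name" and its "arguments". arm_command: Moves the arm, as the interface text tells. Its arguments: {"type":"object","properties":{"rows":{"type":"array","items":{"type":"array","items":{"type":"number"}}},"claw":{"type":"number"},"grip_force":{"type":"number"}},"required":["rows"]}

```bash
ls; mkdir -p pics; python3 - <<'E'
from workcell import env
import cv2,numpy as np
s=env.sense();print(s['time'],s['ee_pos'],s['orientation'],s['force'],s['gripper_width'])
for n in ('scene','side'):
    p=env.snapshot(n);cv2.imwrite(f'pics/{n}0.png',p['img'])
    print(n,p['fx'],p['cx'],p['cy'],np.round(p['R'],3).tolist(),np.round(p['t'],3))
    for l in ('station','drawer_lip','drawer_bed','plunger_tip','stop_face','handle','handle_center','handle_head','slim_handle','glue_jar','wax_puck','ferrule','mallet','scraper'):
        print(l,[(np.round(d['location'],3).tolist(),round(d['conf'],2)) for d in env.pinpoint(p,l)[:2]])
E
```

```text
pics
0.0 [0.1867342  0.62161986 0.22986999] [-1.79850249e+02  6.81376283e-03  1.63283462e+02] [ 0.15911341  0.66779619 -0.60227263] 0.08552382752361472
scene 413.8203133942668 324.41794440583806 193.27692612896962 [[-0.528, 0.849, -0.006], [0.662, 0.407, -0.629], [-0.532, -0.336, -0.777]] [ 0.296 -0.34   1.603]
station []
drawer_lip [([0.52, -0.084, 0.046], 0.68)]
drawer_bed [([0.621, -0.082, 0.015], 0.73), ([0.676, -0.084, 0.002], 0.19)]
plunger_tip [([0.676, -0.166, 0.034], 0.61)]
stop_face [([0.678, -0.181, 0.033], 0.61), ([0.554, 0.362, 0.004], 0.41)]
handle [([0.622, 0.206, 0.0], 0.86), ([0.621, -0.081, 0.018], 0.45)]
handle_center [([0.622, 0.207, 0.012], 0.65)]
handle_head [([0.545, 0.185, 0.01], 0.68)]
slim_handle [([0.623, 0.207, 0.012], 0.57), ([0.446, 0.213, -0.003], 0.48)]
glue_jar [([0.8, 0.071, 0.001], 0.66)]
wax_puck [([0.557, 0.365, 0.001], 0.71), ([0.621, 0.211, -0.001], 0.47)]
ferrule [([0.559, 0.086, -0.003], 0.42)]
mallet [([0.424, -0.41, 0.003], 0.95)]
scraper [([0.378, 0.459, -0.002], 0.88), ([0.445, 0.213, -0.002], 0.41)]
side 409.4403069512005 317.37472268792 197.28454646960984 [[0.914, -0.405, 0.011], [-0.203, -0.481, -0.853], [0.35, 0.778, -0.521]] [-0.531  0.188  0.905]
station [([0.676, -0.083, -0.004], 0.82)]
drawer_lip [([0.521, -0.082, 0.052], 0.92), ([0.678, -0.181, 0.035], 0.34)]
drawer_bed [([0.617, -0.081, 0.019], 0.64)]
plunger_tip [([0.556, 0.364, 0.001], 0.29)]
stop_face [([0.675, -0.182, 0.034], 0.79)]
handle [([0.624, 0.202, -0.0], 0.89)]
handle_center [([0.556, 0.367, -0.001], 0.72), ([0.621, 0.208, 0.009], 0.59)]
handle_head [([0.545, 0.18, 0.011], 0.57)]
slim_handle [([0.451, 0.211, -0.002], 0.78)]
glue_jar [([0.799, 0.067, 0.0], 0.87)]
wax_puck [([0.555, 0.365, 0.002], 0.45), ([0.515, -0.081, 0.048], 0.19)]
ferrule []
mallet [([0.42, -0.411, -0.001], 0.59)]
scraper [([0.378, 0.455, 0.004], 0.94)]
```

View pics/scene0.png

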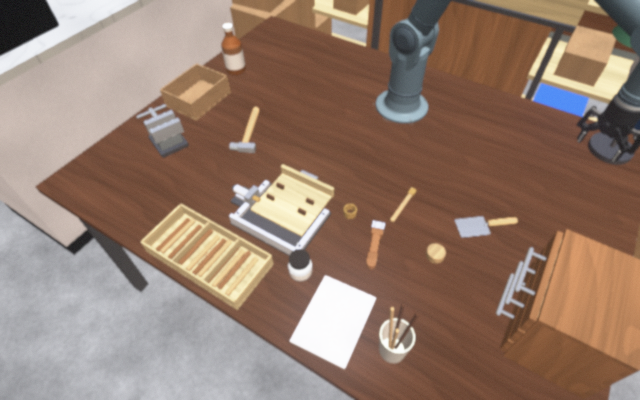

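View pics/side0.png

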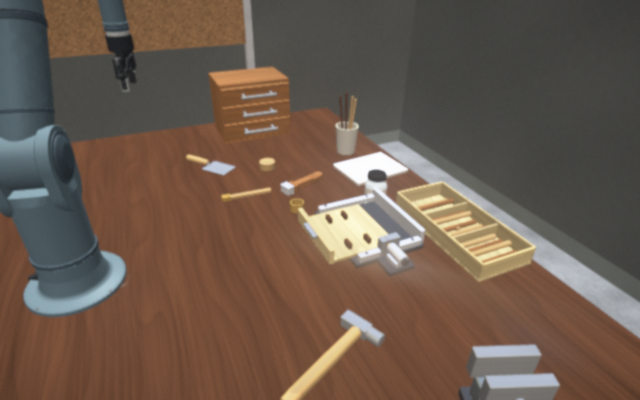

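The scene view shows the open drawer at about (290,205), with the plunger and stop on its left at (250,195). The thick handle with the silver head is at (375,240), head at (377,226). The slim handle is at (403,205). These agree with the network positions, and the station yaw is about 0. I'll move in front of the lip with the fingers shut.

>>> {"name": "arm_command", "arguments": {"rows": [[2.6, -3.2, 0, 0, 0, -0.142], [2.6, -3.2, 0, 0, 0, -0.142], [2.6, -3.2, 0, 0, 0, -0.142], [2.6, -3.2, 0, 0, 0, -0.142], [2.6, -3.2, 0, 0, 0, -0.142], [2.6, -3.2, 0, 0, 0, -0.142], [2.6, -3.2, 0, 0, 0, -0.142], [2.6, -3.2, 0, 0, 0, -0.142], [2.6, -3.2, 0, 0, 0, -0.142], [2.6, -3.2, 0, 0, 0, -0.142]], "claw": 0}}

```text
time: 2.75
ee_pos: [0.4478, 0.3015, 0.2316]
orientation: [180.0, -0.0, 81.7]
force: [0.5, -0.5, -0.7]
gripper_width: -0.0002
```

>>> {"name": "arm_command", "arguments": {"rows": [[0.5, -3.8, 0, 0, 0, -0.142], [0.5, -3.8, 0, 0, 0, -0.142], [0.5, -3.8, 0, 0, 0, -0.142], [0.5, -3.8, 0, 0, 0, -0.142], [0.5, -3.8, 0, 0, 0, -0.142], [0.5, -3.8, 0, 0, 0, -0.142], [0.5, -3.8, 0, 0, 0, -0.142], [0.5, -3.8, 0, 0, 0, -0.142], [0.5, -3.8, 0, 0, 0, -0.142], [0.5, -3.8, 0, 0, 0, -0.142]]}}

```text
time: 4.0
ee_pos: [0.4971, -0.0786, 0.2316]
orientation: [-180.0, -0.1, 0.3]
force: [-0.1, -0.8, -0.5]
gripper_width: 0.0002
```

```bash
python3 - <<'E'
from workcell import env
import cv2,numpy as np
for n in ('wrist','scene','side'):
    p=env.snapshot(n)
    if n=='wrist': cv2.imwrite('pics/w1.png',p['img'])
    print(n)
    for l in ('station','drawer_lip','drawer_bed','plunger_tip','stop_face','handle','handle_center','handle_head'):
        print(l,[(np.round(d['location'],4).tolist(),round(d['conf'],2)) for d in env.pinpoint(p,l)[:2]])
E
```

```text
wrist
station [([0.6793, -0.0812, -0.0025], 0.86)]
drawer_lip [([0.5182, -0.087, 0.0449], 0.71), ([0.6185, -0.0805, 0.0195], 0.21)]
drawer_bed [([0.62, -0.082, 0.0196], 0.57)]
plunger_tip [([0.6794, -0.1613, 0.0388], 0.72), ([0.6817, -0.0802, -0.0032], 0.22)]
stop_face [([0.6792, -0.1813, 0.0344], 0.74)]
handle [([0.6196, 0.2052, -0.0042], 0.6), ([0.5168, -0.0846, 0.0449], 0.46)]
handle_center [([0.6196, 0.2062, 0.0156], 0.68)]
handle_head [([0.5526, 0.183, 0.0131], 0.96)]
scene
station [([0.6745, -0.0812, 0.0031], 0.87)]
drawer_lip [([0.519, -0.0855, 0.0452], 0.8)]
drawer_bed [([0.6208, -0.0845, 0.0167], 0.7)]
plunger_tip [([0.6751, -0.1629, 0.0368], 0.51)]
stop_face [([0.6823, -0.1808, 0.0347], 0.71)]
handle [([0.6204, 0.2049, -0.0049], 0.89)]
handle_center [([0.6175, 0.2066, 0.0094], 0.74)]
handle_head [([0.547, 0.1818, 0.0096], 0.84)]
side
station [([0.6767, -0.0789, -0.0047], 0.92)]
drawer_lip [([0.5165, -0.0818, 0.0505], 0.77), ([0.6765, -0.1841, 0.0328], 0.73)]
drawer_bed [([0.6174, -0.0847, 0.022], 0.92)]
plunger_tip []
stop_face [([0.6776, -0.183, 0.0371], 0.83)]
handle [([0.6209, 0.203, -0.0018], 0.86)]
handle_center [([0.622, 0.2077, 0.0092], 0.88), ([0.4502, 0.2114, 0.0001], 0.53)]
handle_head [([0.5451, 0.1781, 0.0126], 0.66)]
```

View pics/w1.png

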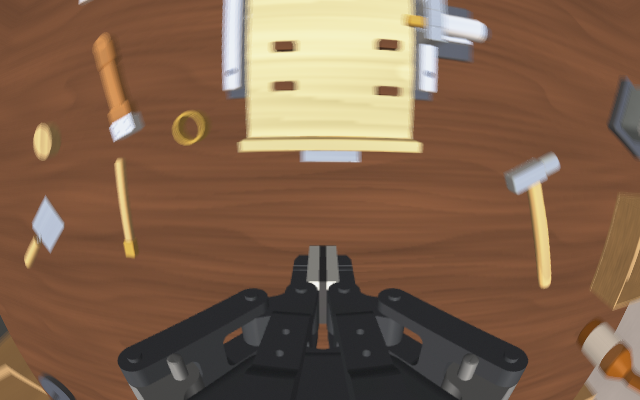

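The wrist view shows the station square to the robot (yaw about +1°) and the lip straight ahead at (330,156). I'll lower the fingers in front of the lip, then push.

>>> {"name": "arm_command", "arguments": {"rows": [[-0.3, -0.1, -2.5, 0, 0, 0], [-0.3, -0.1, -2.5, 0, 0, 0], [-0.3, -0.1, -2.5, 0, 0, 0], [-0.3, -0.1, -2.5, 0, 0, 0], [0, 0, -2.5, 0, 0, 0], [0, 0, -2.5, 0, 0, 0], [0, 0, -2, 0, 0, 0], [0, 0, -1.5, 0, 0, 0], [0, 0, -0.6, 0, 0, 0], [0, 0, 0, 0, 0, 0]]}}

```text
time: 6.6
ee_pos: [0.4851, -0.0815, 0.0403]
orientation: [180.0, 0.0, 0.6]
force: [-0.3, -0.1, 1.0]
gripper_width: 0.0
```

>>> {"name": "arm_command", "arguments": {"rows": [[0.7, 0, 0, 0, 0, 0], [0.7, 0, 0, 0, 0, 0], [0.7, 0, 0, 0, 0, 0], [0.7, 0, 0, 0, 0, 0], [0.6, 0, 0, 0, 0, 0], [0.6, 0, 0, 0, 0, 0], [0.6, 0, 0, 0, 0, 0], [0.6, 0, 0, 0, 0, 0], [0.6, 0, 0, 0, 0, 0], [0, 0, 0, 0, 0, 0]]}}

```text
time: 7.85
ee_pos: [0.5443, -0.0815, 0.0403]
orientation: [180.0, -0.1, 0.6]
force: [-0.9, -0.0, -0.6]
gripper_width: -0.0004
```

>>> {"name": "arm_command", "arguments": {"rows": [[0.3, 0, 0, 0, 0, 0], [0.2, 0, 0, 0, 0, 0], [0.2, 0, 0, 0, 0, 0], [0.2, 0, 0, 0, 0, 0], [0.2, 0, 0, 0, 0, 0], [0.2, 0, 0, 0, 0, 0], [0.1, 0, 0, 0, 0, 0], [0.1, 0, 0, 0, 0, 0], [0.1, 0, 0, 0, 0, 0], [0, 0, 0, 0, 0, 0]]}}

```text
time: 9.1
ee_pos: [0.5542, -0.0817, 0.0395]
orientation: [-179.9, 0.6, 0.5]
force: [-9.9, 1.0, 9.7]
gripper_width: -0.0001
```

>>> {"name": "arm_command", "arguments": {"rows": [[0.15, 0, 0, 0, 0, 0], [0.15, 0, 0, 0, 0, 0], [0.15, 0, 0, 0, 0, 0], [0.15, 0, 0, 0, 0, 0], [0.15, 0, 0, 0, 0, 0], [0.15, 0, 0, 0, 0, 0], [0.1, 0, 0, 0, 0, 0], [0.1, 0, 0, 0, 0, 0], [0, 0, 0, 0, 0, 0], [0, 0, 0, 0, 0, 0]]}}

```text
time: 10.35
ee_pos: [0.5626, -0.0817, 0.039]
orientation: [-179.8, 0.9, 0.5]
force: [-14.4, 1.7, 11.5]
gripper_width: 0.0002
```

>>> {"name": "arm_command", "arguments": {"rows": [[0.15, 0, 0, 0, 0, 0], [0.15, 0, 0, 0, 0, 0], [0.15, 0, 0, 0, 0, 0], [0.15, 0, 0, 0, 0, 0], [0.15, 0, 0, 0, 0, 0], [0.1, 0, 0, 0, 0, 0], [0, 0, 0, 0, 0, 0], [0, 0, 0, 0, 0, 0], [0, 0, 0, 0, 0, 0], [0, 0, 0, 0, 0, 0]]}}

```text
time: 11.6
ee_pos: [0.5625, -0.0819, 0.0378]
orientation: [-179.6, 1.9, 0.4]
force: [-26.3, 2.6, 22.9]
gripper_width: -0.0005
```

```bash
python3 - <<'E'
from workcell import env
import cv2,numpy as np
for n in ('wrist','scene','side'):
    p=env.snapshot(n)
    if n=='side': cv2.imwrite('pics/s2.png',cv2.resize(p['img'][150:300,270:470],(800,600)))
    for l in ('station','drawer_lip','drawer_bed'):
        print(n,l,[(np.round(d['location'],4).tolist(),round(d['conf'],2)) for d in env.pinpoint(p,l)[:1]])
E
```

```text
wrist station []
wrist drawer_lip [([0.5755, -0.0854, 0.0423], 0.73)]
wrist drawer_bed [([0.6768, -0.0782, 0.022], 0.83)]
scene station [([0.6758, -0.0852, -0.0005], 0.88)]
scene drawer_lip [([0.578, -0.0837, 0.0454], 0.86)]
scene drawer_bed [([0.6754, -0.0811, 0.0153], 0.93)]
side station [([0.6785, -0.0798, -0.0039], 0.7)]
side drawer_lip [([0.5748, -0.0829, 0.0525], 0.81)]
side drawer_bed [([0.6697, -0.0801, 0.0216], 0.98)]
```

View pics/s2.png

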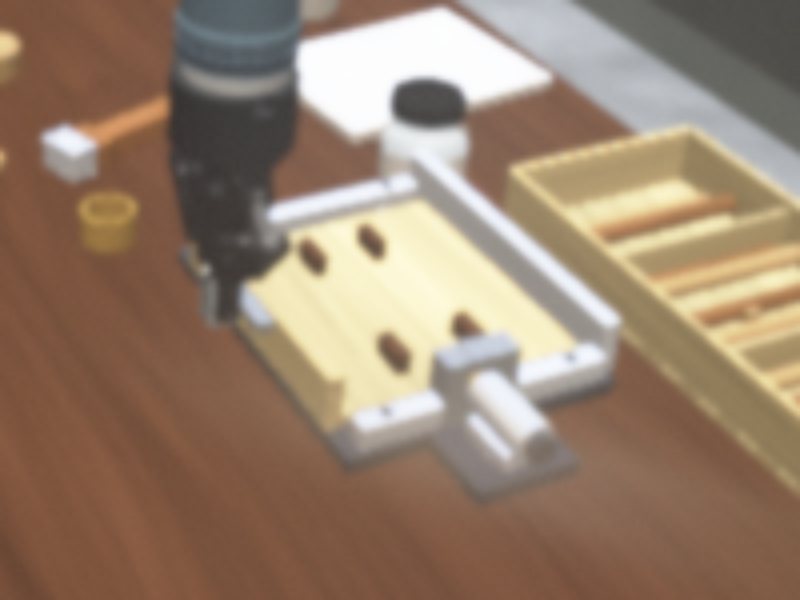

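The drawer is home: TCP x stayed at 0.5625 while the force rose from 14 to 26 N, and the drawer bed now lies on the station origin (bed fills the frame in the side crop, lip at (255,305)). Next I back off, rise and go over the handle.

>>> {"name": "arm_command", "arguments": {"rows": [[-1.0, 0, 0, 0, 0, 0], [-1.5, 0, 0, 0, 0, 0], [-1.5, 0, 0, 0, 0, 0], [-1.0, 0, 2, 0, 0, 0], [0, 0, 4, 0, 0, 0], [0, 1, 4, 0, 0, 0], [1, 3, 2, 0, 0, 0], [1, 4, 0, 0, 0, 0.06], [2, 4, 0, 0, 0, 0.06], [2, 4, 0, 0, 0, 0.06]]}}

```text
time: 13.45
ee_pos: [0.5897, 0.0801, 0.1611]
orientation: [-180.0, -0.2, 11.0]
force: [-0.6, 0.0, -0.9]
gripper_width: -0.0001
```

>>> {"name": "arm_command", "arguments": {"rows": [[2, 3.5, 0, 0, 0, 0.06], [1.5, 3.5, 0, 0, 0, 0.06], [0.5, 3, 0, 0, 0, 0], [0, 2, 0, 0, 0, 0], [0, 0.7, 0, 0, 0, 0], [0, 0, 0, 0, 0, 0], [0, 0, 0, 0, 0, 0], [0, 0, 0, 0, 0, 0], [0, 0, 0, 0, 0, 0], [0, 0, 0, 0, 0, 0]], "claw": 7}}

```text
time: 14.7
ee_pos: [0.6285, 0.2052, 0.1603]
orientation: [180.0, 0.0, 17.7]
force: [0.3, -0.3, 0.3]
gripper_width: 0.07
```

```bash
python3 - <<'E'
from workcell import env
import cv2,numpy as np
s=env.sense();print(s['ee_pos'],s['orientation'],s['joint_pos'])
for n in ('wrist','scene','side'):
    p=env.snapshot(n)
    if n=='wrist': cv2.imwrite('pics/w3.png',p['img'])
    for l in ('station','drawer_lip','drawer_bed','stop_face','plunger_tip','handle','handle_center','handle_head'):
        print(n,l,[(np.round(d['location'],4).tolist(),round(d['conf'],2)) for d in env.pinpoint(p,l)[:1]])
    m=env.trace(p,'handle')
    if m:
        m=m[0]['region'];v,u=np.nonzero(m);z=p['range_z'][v,u]
        if n=='wrist':
            x=(u-p['cx'])/p['fx'];y=(v-p['cy'])/p['fy'];r=np.hypot(x,y);k=np.tan(r)/r;x,y=x*k,y*k
        else: x=(u-p['cx'])/p['fx'];y=(v-p['cy'])/p['fy']
        P=(np.stack([x*z,y*z,z],1)-p['t'])@p['R'];P=P[(z>0)&(P[:,2]>.008)&(P[:,2]<.04)]
        c=P[:,:2].mean(0);w,V=np.linalg.eigh(np.cov(P[:,:2].T));a=V[:,1];a=a*(1 if a[0]<0 else -1)
        t=(P[:,:2]-c)@a;b=(P[:,:2]-c)@[-a[1],a[0]]
        print(n,len(P),'ang',np.degrees(np.arctan2(a[1],a[0])),'c',c,'mid',c+a*(t.max()+t.min())/2+np.array([-a[1],a[0]])*(b.max()+b.min())/2,'len',np.ptp(t),np.ptp(b))
E
```

```text
[0.62849933 0.20516115 0.16030028] [1.79998110e+02 1.49235875e-03 1.77258224e+01] [-48.17484029  30.64045648  35.62425238  94.74825703 -19.82873788
  61.04958735 -78.89283646]
wrist station [([0.6783, -0.0829, -0.0017], 0.62)]
wrist drawer_lip [([0.5725, -0.086, 0.046], 0.96)]
wrist drawer_bed [([0.6777, -0.0791, 0.0209], 0.57)]
wrist stop_face [([0.6782, -0.1833, 0.034], 0.6)]
wrist plunger_tip [([0.6773, -0.1627, 0.0368], 0.6)]
wrist handle [([0.6175, 0.2028, -0.0019], 0.63)]
wrist handle_center [([0.6208, 0.2073, 0.0188], 0.76)]
wrist handle_head [([0.5511, 0.1827, 0.0152], 0.57)]
wrist 4222 ang -161.54566623061254 c [0.61972783 0.20479012] mid [0.62103527 0.2053598 ] len 0.14968639612586965 0.03664281139815329
scene station [([0.6748, -0.0827, 0.0009], 0.78)]
scene drawer_lip [([0.5771, -0.0847, 0.0474], 0.78)]
scene drawer_bed [([0.678, -0.0809, 0.0151], 0.71)]
scene stop_face [([0.6817, -0.1801, 0.0345], 0.5)]
scene plunger_tip [([0.6756, -0.1648, 0.0325], 0.52)]
scene handle [([0.622, 0.2076, -0.0009], 0.85)]
scene handle_center [([0.6243, 0.2058, 0.0104], 0.71)]
scene handle_head [([0.545, 0.1836, 0.0156], 0.86)]
scene 443 ang -161.96516327405718 c [0.62382106 0.20813702] mid [0.62311501 0.20783189] len 0.14979448312150923 0.03483350780555104
side station [([0.681, -0.0798, -0.0032], 0.91)]
side drawer_lip [([0.5751, -0.0813, 0.0506], 0.81)]
side drawer_bed [([0.6764, -0.0823, 0.0193], 0.9)]
side stop_face [([0.6786, -0.1833, 0.0332], 0.64)]
side plunger_tip [([0.6732, -0.0804, 0.0187], 0.62)]
side handle [([0.6231, 0.2032, -0.0008], 0.57)]
side handle_center [([0.6238, 0.2095, 0.0109], 0.93)]
side handle_head [([0.5509, 0.1811, 0.0133], 0.56)]
side 367 ang -162.18365436616776 c [0.61077597 0.19541628] mid [0.62060411 0.20351542] len 0.15146890033903448 0.04184304257774442
```

View pics/w3.png

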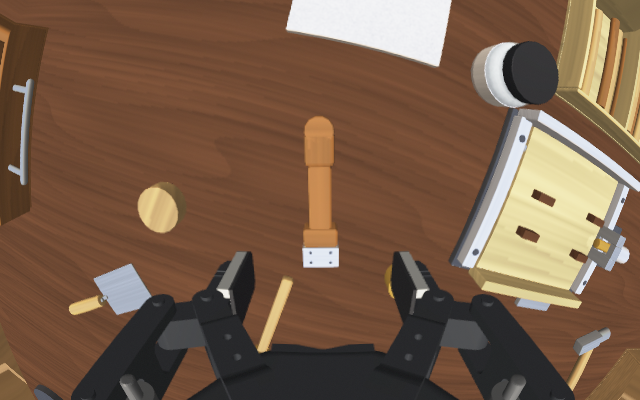

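The wrist view shows the handle below the gripper from (320,130) to the head at (320,258), with clear space around it. Its axis is at 198.3°, and the measured length is 150 mm as expected. Descend and grip.

>>> {"name": "arm_command", "arguments": {"rows": [[-0.3, 0, -2, 0, 0, 0.01], [-0.3, 0, -2.5, 0, 0, 0], [-0.2, 0, -2.5, 0, 0, 0], [0, 0, -2.5, 0, 0, 0], [0, 0, -2.2, 0, 0, 0], [0, 0, -1.8, 0, 0, 0], [0, 0, -1.2, 0, 0, 0], [0, 0, -0.6, 0, 0, 0], [0, 0, -0.2, 0, 0, 0], [0, 0, 0, 0, 0, 0]]}}

```text
time: 17.45
ee_pos: [0.6211, 0.2057, 0.0059]
orientation: [-180.0, -0.1, 18.3]
force: [-0.3, -0.2, 0.6]
gripper_width: 0.0697
```

>>> {"name": "arm_command", "arguments": {"rows": [[0, 0, 0, 0, 0, 0], [0, 0, 0, 0, 0, 0], [0, 0, 0, 0, 0, 0], [0, 0, 0, 0, 0, 0], [0, 0, 0, 0, 0, 0], [0, 0, 0, 0, 0, 0], [0, 0, 0, 0, 0, 0], [0, 0, 0, 0, 0, 0], [0, 0, 0, 0, 0, 0], [0, 0, 0, 0, 0, 0]], "claw": 0, "grip_force": 70}}

```text
time: 18.7
ee_pos: [0.621, 0.2057, 0.0059]
orientation: [-180.0, -0.1, 18.3]
force: [-0.4, -0.2, 5.5]
gripper_width: 0.0202
```

>>> {"name": "arm_command", "arguments": {"rows": [[0, 0, 1.5, 0, 0, 0], [0, 0, 3.5, 0, 0, 0], [0, 0, 4, 0, 0, 0], [0, 0, 3, 0, 0, 0.1], [0.5, -2, 1, 0, 0, 0.13], [0.5, -3, 0, 0, 0, 0.13], [0.6, -3, 0, 0, 0, 0.13], [0.6, -3, 0, 0, 0, 0.13], [0.6, -3, 0, 0, 0, 0.13], [0.6, -3, 0, 0, 0, 0.13]]}}

```text
time: 19.95
ee_pos: [0.6538, 0.0344, 0.1349]
orientation: [-179.9, 0.0, 69.0]
force: [-0.3, 0.2, -2.1]
gripper_width: 0.0202
```

>>> {"name": "arm_command", "arguments": {"rows": [[0.6, -3, 0, 0, 0, 0.13], [0.6, -3, 0, 0, 0, 0.13], [0.6, -3, 0, 0, 0, 0.13], [0.4, -2, -1, 0, 0, 0], [0, -0.5, -2, 0, 0, 0], [0, 0, -2, 0, 0, 0], [0, 0, -0.5, 0, 0, 0], [0, 0, 0, 0, 0, 0], [0, 0, 0, 0, 0, 0], [0, 0, 0, 0, 0, 0]]}}

```text
time: 21.2
ee_pos: [0.6773, -0.0794, 0.0813]
orientation: [179.9, 0.0, 91.1]
force: [0.4, 0.1, -0.9]
gripper_width: 0.0202
```

```bash
python3 - <<'E'
from workcell import env
import cv2,numpy as np
s=env.sense();print(s['ee_pos'],s['orientation'],s['joint_pos'])
for n in ('wrist','scene','side'):
    p=env.snapshot(n)
    if n=='wrist': cv2.imwrite('pics/w4.png',p['img'])
    for l in ('station','drawer_lip','drawer_bed','stop_face','plunger_tip','handle','handle_center','handle_head'):
        print(n,l,[(np.round(d['location'],4).tolist(),round(d['conf'],2)) for d in env.pinpoint(p,l)[:1]])
E
```

```text
[ 0.67728006 -0.07936891  0.08131588] [1.79893320e+02 5.76748687e-03 9.11051875e+01] [-11.87175259  35.32996008  20.48157229  93.68942627 -14.5829566
  53.51794542  14.95203029]
wrist station []
wrist drawer_lip [([0.5705, -0.0849, 0.0442], 0.6)]
wrist drawer_bed []
wrist stop_face []
wrist plunger_tip []
wrist handle [([0.674, -0.0803, 0.0742], 0.63)]
wrist handle_center [([0.6721, -0.0795, 0.0934], 0.84)]
wrist handle_head []
scene station [([0.676, -0.0847, 0.0008], 0.62)]
scene drawer_lip [([0.5747, -0.0843, 0.047], 0.87)]
scene drawer_bed [([0.6785, -0.08, 0.0149], 0.59)]
scene stop_face [([0.6803, -0.1815, 0.0329], 0.67)]
scene plunger_tip [([0.675, -0.1601, 0.0327], 0.51)]
scene handle [([0.6748, -0.076, 0.0717], 0.84)]
scene handle_center [([0.6735, -0.0767, 0.0844], 0.56)]
scene handle_head [([0.673, -0.1526, 0.0869], 0.62)]
side station [([0.6793, -0.0815, -0.0046], 0.78)]
side drawer_lip [([0.5707, -0.0815, 0.0475], 0.74)]
side drawer_bed [([0.6728, -0.0806, 0.0217], 0.61)]
side stop_face [([0.4482, 0.2115, -0.0021], 0.71)]
side plunger_tip []
side handle [([0.678, -0.0796, 0.0746], 0.88)]
side handle_center [([0.6757, -0.0756, 0.0831], 0.77)]
side handle_head [([0.6789, -0.1576, 0.0872], 0.82)]
```

View pics/w4.png

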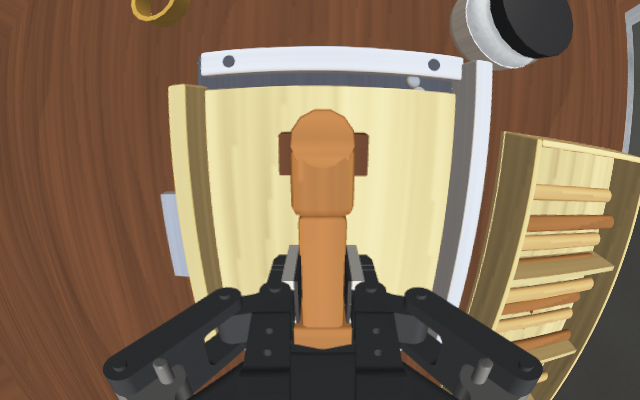

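The wrist view shows the tail (291–355 px) centred between the tail guides (279–368 px), and the axes look parallel. I'll lower it into the guides.

>>> {"name": "arm_command", "arguments": {"rows": [[0, 0, -0.7, 0, 0, 0], [0, 0, -0.9, 0, 0, 0], [0, 0, -0.9, 0, 0, 0], [0, 0, -0.7, 0, 0, 0], [0, 0, -0.5, 0, 0, 0], [0, 0, -0.5, 0, 0, 0], [0, 0, -0.4, 0, 0, 0], [0, 0, -0.3, 0, 0, 0], [0, 0, -0.2, 0, 0, 0], [0, 0, 0, 0, 0, 0]]}}

```text
time: 23.8
ee_pos: [0.6764, -0.0795, 0.0292]
orientation: [-180.0, -0.0, 91.1]
force: [1.1, 0.0, -1.4]
gripper_width: 0.0203
```

>>> {"name": "arm_command", "arguments": {"rows": [[0, 0, -0.05, 0, 0, 0], [0, 0, -0.05, 0, 0, 0], [0, 0, -0.05, 0, 0, 0], [0, 0, 0, 0, 0, 0], [0, 0, 0, 0, 0, 0], [0, 0, 0, 0, 0, 0], [0, 0, 0, 0, 0, 0], [0, 0, 0, 0, 0, 0], [0, 0, 0, 0, 0, 0], [0, 0, 0, 0, 0, 0]]}}

```text
time: 25.05
ee_pos: [0.6766, -0.0795, 0.0279]
orientation: [180.0, -0.0, 91.1]
force: [-1.7, 0.0, 1.0]
gripper_width: 0.0201
```

```bash
python3 - <<'E'
from workcell import env
import cv2,numpy as np
a=env.snapshot('scene');b=env.snapshot('side');w=env.snapshot('wrist')
for p in (a,b):
    for l in ('handle','handle_head','handle_center','drawer_bed','drawer_lip'): print(l,[np.round(d['location'],4).tolist() for d in env.pinpoint(p,l)[:1]])
cv2.imwrite('pics/m5.png',np.hstack([cv2.resize(b['img'][165:285,290:430],(420,360)),cv2.resize(w['img'][60:360,140:500],(380,316))[:316].copy() if 0 else cv2.resize(w['img'][60:360,140:500],(380,360))]))
E
```

```text
handle [[0.6742, -0.0751, 0.0219]]
handle_head [[0.6743, -0.1524, 0.0352]]
handle_center [[0.6763, -0.0785, 0.0344]]
drawer_bed [[0.6759, -0.0804, 0.017]]
drawer_lip [[0.5766, -0.0826, 0.0454]]
handle [[0.678, -0.0802, 0.023]]
handle_head [[0.6735, -0.154, 0.0363]]
handle_center [[0.6787, -0.0751, 0.0328]]
drawer_bed [[0.6739, -0.0843, 0.0237]]
drawer_lip [[0.6762, -0.0771, 0.0333]]
```

View pics/m5.png

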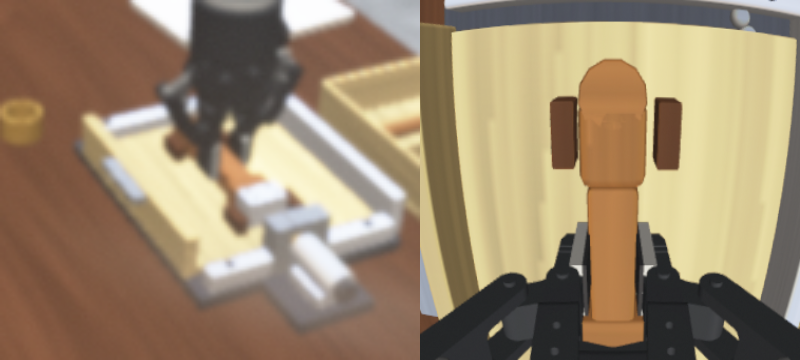

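The handle is inside both guide pairs, flat on the bed (TCP z 27.9 mm, so the underside is at 22 mm), with the head facing the plunger. Now the slow slide towards -y.

>>> {"name": "arm_command", "arguments": {"rows": [[0.0, -0.2, 0, 0, 0, 0], [0.01, -0.2, 0, 0, 0, 0], [0.0, -0.2, 0, 0, 0, 0], [0.01, -0.2, 0, 0, 0, 0], [0, -0.2, 0, 0, 0, 0], [0.01, -0.2, 0, 0, 0, 0], [0, -0.2, 0, 0, 0, 0], [0.01, -0.2, 0, 0, 0, 0], [0, -0.2, 0, 0, 0, 0], [0, 0, 0, 0, 0, 0]]}}

```text
time: 26.95
ee_pos: [0.6769, -0.0943, 0.0279]
orientation: [-180.0, -0.2, 91.2]
force: [-1.7, 5.8, 4.1]
gripper_width: 0.0202
```

>>> {"name": "arm_command", "arguments": {"rows": [[0, -0.1, 0, 0, 0, 0], [0, -0.1, 0, 0, 0, 0], [0, -0.1, 0, 0, 0, 0], [0, -0.1, 0, 0, 0, 0], [0, -0.1, 0, 0, 0, 0], [0, -0.1, 0, 0, 0, 0], [0, 0, 0, 0, 0, 0], [0, 0, 0, 0, 0, 0], [0, 0, 0, 0, 0, 0], [0, 0, 0, 0, 0, 0]]}}

```text
time: 28.2
ee_pos: [0.6769, -0.0981, 0.0279]
orientation: [-179.9, -0.4, 91.2]
force: [-2.2, 8.5, 5.7]
gripper_width: 0.0205
```

>>> {"name": "arm_command", "arguments": {"rows": [[0, -0.1, 0, 0, 0, 0], [0, -0.1, 0, 0, 0, 0], [0, -0.1, 0, 0, 0, 0], [0, -0.1, 0, 0, 0, 0], [0, -0.1, 0, 0, 0, 0], [0, -0.1, 0, 0, 0, 0], [0, -0.1, 0, 0, 0, 0], [0, 0, 0, 0, 0, 0], [0, 0, 0, 0, 0, 0], [0, 0, 0, 0, 0, 0]]}}

```text
time: 29.45
ee_pos: [0.6769, -0.1029, 0.0279]
orientation: [-179.9, -0.5, 91.3]
force: [-2.1, 9.9, 6.1]
gripper_width: 0.0203
```

```bash
python3 - <<'E'
from workcell import env
import numpy as np
for n in ('scene','side'):
    p=env.snapshot(n)
    for l in ('handle','handle_head','handle_center','stop_face'): print(l,[np.round(d['location'],4).tolist() for d in env.pinpoint(p,l)[:1]])
E
```

```text
handle [[0.6753, -0.0995, 0.0222]]
handle_head [[0.6733, -0.1741, 0.0334]]
handle_center [[0.6786, -0.1004, 0.0314]]
stop_face [[0.6816, -0.1815, 0.0329]]
handle [[0.6783, -0.1032, 0.0194]]
handle_head [[0.6746, -0.1783, 0.0356]]
handle_center [[0.6768, -0.1012, 0.0309]]
stop_face [[0.68, -0.1821, 0.0331]]
```

>>> {"name": "arm_command", "arguments": {"rows": [[0, -0.08, 0, 0, 0, 0], [0, -0.08, 0, 0, 0, 0], [0, -0.08, 0, 0, 0, 0], [0, -0.08, 0, 0, 0, 0], [0, -0.08, 0, 0, 0, 0], [0, -0.08, 0, 0, 0, 0], [0, -0.08, 0, 0, 0, 0], [0, 0, 0, 0, 0, 0], [0, 0, 0, 0, 0, 0], [0, 0, 0, 0, 0, 0]]}}

```text
time: 31.2
ee_pos: [0.6769, -0.1068, 0.0279]
orientation: [-179.9, -0.6, 91.3]
force: [-1.7, 12.3, 6.6]
gripper_width: 0.0205
```

>>> {"name": "arm_command", "arguments": {"rows": [[0, -0.08, 0, 0, 0, 0], [0, -0.08, 0, 0, 0, 0], [0, -0.08, 0, 0, 0, 0], [0, -0.08, 0, 0, 0, 0], [0, -0.08, 0, 0, 0, 0], [0, 0, 0, 0, 0, 0], [0, 0, 0, 0, 0, 0], [0, 0, 0, 0, 0, 0], [0, 0, 0, 0, 0, 0], [0, 0, 0, 0, 0, 0]]}}

```text
time: 32.45
ee_pos: [0.677, -0.1087, 0.0279]
orientation: [-179.8, -0.8, 91.4]
force: [-3.1, 14.1, 8.0]
gripper_width: 0.0206
```

>>> {"name": "arm_command", "arguments": {"rows": [[0, -0.08, 0, 0, 0, 0], [0, -0.08, 0, 0, 0, 0], [0, -0.08, 0, 0, 0, 0], [0, -0.08, 0, 0, 0, 0], [0, -0.08, 0, 0, 0, 0], [0, 0, 0, 0, 0, 0], [0, 0, 0, 0, 0, 0], [0, 0, 0, 0, 0, 0], [0, 0, 0, 0, 0, 0], [0, 0, 0, 0, 0, 0]]}}

```text
time: 33.7
ee_pos: [0.6769, -0.1088, 0.0279]
orientation: [-179.8, -1.1, 91.5]
force: [-4.3, 18.6, 9.8]
gripper_width: 0.0201
```

```bash
python3 - <<'E'
from workcell import env
import numpy as np,cv2
o=[]
for n in ('scene','side','wrist'):
    p=env.snapshot(n)
    if n!='scene':o.append(p['img'])
    for l in ('handle','handle_head','handle_center','stop_face','drawer_lip'): print(n,l,[np.round(d['location'],4).tolist() for d in env.pinpoint(p,l)[:1]])
cv2.imwrite('pics/m6.png',np.hstack([cv2.resize(o[0][165:285,290:430],(420,360),interpolation=2),cv2.resize(o[1][60:360,140:500],(380,360))]))
E
```

```text
scene handle [[0.676, -0.0807, 0.0139]]
scene handle_head [[0.6709, -0.1814, 0.0351]]
scene handle_center [[0.6795, -0.1054, 0.0332]]
scene stop_face [[0.6817, -0.1773, 0.0335]]
scene drawer_lip [[0.5775, -0.0861, 0.044]]
side handle [[0.6733, -0.1098, 0.0208]]
side handle_head [[0.6773, -0.181, 0.0368]]
side handle_center [[0.6766, -0.1034, 0.0316]]
side stop_face [[0.6764, -0.1811, 0.0352]]
side drawer_lip [[0.5766, -0.0819, 0.0518]]
wrist handle [[0.6733, -0.1089, 0.0195]]
wrist handle_head []
wrist handle_center [[0.6721, -0.105, 0.0369]]
wrist stop_face []
wrist drawer_lip [[0.5759, -0.0858, 0.0445]]
```

View pics/m6.png

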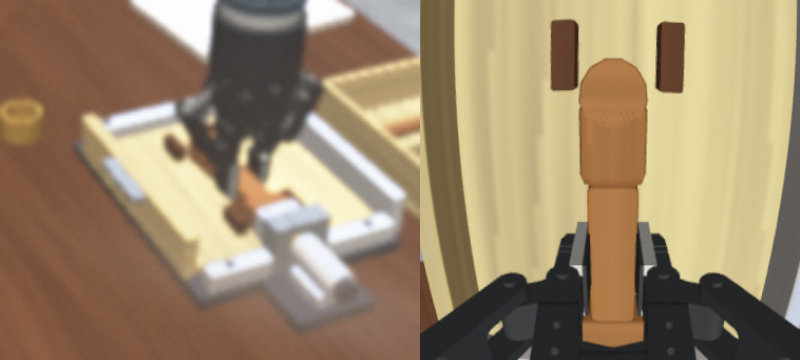

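The head has met the stop: another 4 mm commanded gave no motion, and force rose from 14.1 to 18.6 N. The handle hasn't slipped in the fingers (the shoulder sits at the same place in the wrist view). I'll press a bit more firmly.

>>> {"name": "arm_command", "arguments": {"rows": [[0, -0.08, 0, 0, 0, 0], [0, -0.08, 0, 0, 0, 0], [0, -0.08, 0, 0, 0, 0], [0, -0.08, 0, 0, 0, 0], [0, -0.08, 0, 0, 0, 0], [0, -0.08, 0, 0, 0, 0], [0, 0, 0, 0, 0, 0], [0, 0, 0, 0, 0, 0], [0, 0, 0, 0, 0, 0], [0, 0, 0, 0, 0, 0]]}}

```text
time: 35.85
ee_pos: [0.6769, -0.1088, 0.0279]
orientation: [-179.7, -1.4, 91.6]
force: [-5.4, 23.6, 12.0]
gripper_width: 0.0203
```

```bash
python3 - <<'E'
from workcell import env
import numpy as np
p=env.snapshot('side')
for l in ('handle_head','stop_face','drawer_lip','drawer_bed'): print(l,[np.round(d['location'],4).tolist() for d in env.pinpoint(p,l)[:1]])
s=env.sense();print(s['time'],s['ee_pos'],s['orientation'],s['force'],s['gripper_width'])
E
```

```text
handle_head [[0.6781, -0.1831, 0.0351]]
stop_face [[0.6783, -0.1839, 0.0352]]
drawer_lip [[0.5733, -0.0806, 0.0503]]
drawer_bed [[0.6727, -0.0818, 0.0214]]
36.1 [ 0.67698762 -0.1087757   0.02794442] [-179.70852534   -1.39030889   91.58724244] [-5.72971738 23.22859645 12.51762317] 0.020163646446868654
```

The hold is steady at about 23 N, the head is on the stop and the drawer is home. Handing in.

```bash
python3 -c "
from workcell import env
print(env.hand_in())"
```

```text
the job is handed in; nothing more can be done
None
```

The drawer is home, and the thick handle lies in the guides with its metal-capped head held against the steel stop. I handed the job in at about 36 s of the 64 s allowed.

- **Drawer:** I pushed it by the lip with shut fingers. The TCP stayed at x = 0.5625 m while the push rose from 14 to 26 N. The lip then read about 104 mm in front of the station origin, as it should when home. I took the detent as seated from this, because I saw no separate snap.
- **Handle:** I gripped it at the waist with 70 N, turned it and lowered it into both guide pairs. The underside came to about 22 mm, which is the bed height. I slid it in at 16 mm/s at first, then about 6 mm/s on reaching the stop.
- **Contact with the stop:** The last 10 mm of commanded travel gave almost no motion (0.1 mm) while force rose from 14 to about 23 N.

Last checks before hand-in:
- The head face and the stop face read 0.8 mm apart, within the measurement error.
- The lip and bed readings still put the drawer at home.
- The wrist view on reaching the stop showed no slip in the fingers; I did not repeat that look after the final firm press.
- The tool had tilted about 1.4° under the push, and side and upward forces of about 6 N and 12 N showed alongside the press.
- I touched nothing else on the bench as far as I could tell, but I did not re-measure those items at the end.

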